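# Find the lid catch of the plate exposure unit by touch

### The job

The lid of the exposure unit is shut and its catch lies in a finger groove somewhere along the black front rail. Start at either end block of the rail, run a fingertip lightly along the rail until it finds the groove, press the catch inside it until the lid springs free, then take the hand away and let the lid rise by itself on its spring hinges. Pick nothing up, do not lift the lid by hand, and leave the ink tin, the jar, the ink knife and the brayer where they are.

Things in the scene. Friction and masses are not known exactly. Their poses are not given: they have to be found in the camera images.
- unit: bench-top UV plate exposure unit, a grey metal box 320 mm deep (x), 540 mm wide (y), 120 mm high, fixed to the bench, with a hinged grey lid; origin on the bench, midway along its width and 180 mm behind its front face. -x is its front (towards the robot), +y its left seen from the robot. A black rail runs along the whole top front edge; the lid begins 3 mm behind it and its top is 5 mm lower than the rail's
- rail_mid (a point): middle of the black rail's flat, level top, 125 mm above the bench (not the groove); axes as the unit's. The rail is 40 mm deep (x -20 to 20 mm from here), 30 mm high, y -270 to 270 mm. Its only groove is 80 mm long, centred anywhere from y -65 to 65 mm, differing from unit to unit
- rail_groove_depth (a point): point 14 mm straight below rail_mid: the height at which the catch plate lies in the groove, wherever that is. The groove is cut through the rail's whole depth, open at top and front, with square ends. The plate fills its floor: 76 mm along the rail, 36 mm deep, black like the rail
- rail_left (a point): point on top of the rail's left (+y) end block, 200 mm from rail_mid and in the middle of its depth. The block is the plain outer part of the rail, from 115 to 270 mm from rail_mid, with one flat screw head, 9 mm across, at its outer end
- rail_right (a point): point on top of the rail's right (-y) end block, 200 mm from rail_mid; otherwise like rail_left
- catch (a joint): push plate of the lid catch, m: 0 at rest, 0.007 fully down, pressed straight down inside the groove by a fingertip; its spring takes 1 N at the start and 4 N at the stop. Pressed about 4 to 5 mm it draws the hook and frees the lid; it springs back by itself when let go. The reading is too noisy to feel a slight touch
- lid: the grey lid, 532 mm wide; origin in the middle of its front edge, on the top face, 120 mm above the bench when shut (it has 1 mm of play at the catch). Hinged along the rear, 262 mm behind; once freed its front edge rises by itself, just behind the rail and away from it, to a stop 135 mm higher in about 2 s, pushing with only a few newtons
- ink_tin: bystander: round ink tin, 80 mm across, 66 mm high, standing on the bench before the left end of the unit; origin at the centre of its underside
- talc_jar: bystander: round jar, 60 mm across, 85 mm high, standing on the bench before the right end of the unit; origin at the centre of its underside
- ink_knife: bystander: ink knife (spatula) 200 mm long, lying on the bench before the unit about parallel to its front; origin at its middle, on the bench
- brayer: bystander: hand roller, rubber roll 100 mm wide and 38 mm across with a wooden handle, about 175 mm long in all, lying on the bench to the right of the unit; origin under the middle of its roll

How it is judged (in metres and radians):
On the way, in this order (a step that is already met when the one before it is completed fails the run):
1. a fingertip rests on one of the rail's end blocks (contact force between the fingers and anything else above 0.3 N and x of the grasp point in the frame of unit between -0.235 and -0.115 m and z of the grasp point in the frame of unit between 0.1 and 0.2 m and value of joint catch below 0.002 m and height (world z) of lid below 0.126 m and (y of the grasp point in the frame of unit above 0.123 m or y of the grasp point in the frame of unit below -0.123 m)), for 0.1 s.
2. still touching, it has moved along on to the middle part of the rail, with the catch not yet pressed (contact force between the fingers and anything else above 0.3 N and x of the grasp point in the frame of unit between -0.235 and -0.115 m and z of the grasp point in the frame of unit between 0.1 and 0.2 m and value of joint catch below 0.002 m and height (world z) of lid below 0.126 m and y of the grasp point in the frame of unit between -0.115 and 0.115 m), for 0.1 s.
3. the fingertip presses the catch down in the groove (value of joint catch above 0.003 m and contact force between the fingers and anything else above 1 N and x of the grasp point in the frame of unit between -0.235 and -0.115 m), for 0.05 s.
At the end, for the whole second after the job is handed in: the lid has risen by itself to its stop (its front edge over 240 mm above the bench; 255 mm at the stop) and is at rest, the catch has sprung back (within 2 mm), the four bystanders stand within 20 mm of where they were (height (world z) of lid above 0.24 m and linear speed of lid below 0.02 m/s and value of joint catch below 0.002 m and distance of each of ink_tin, talc_jar, ink_knife, brayer from where it was at the start of the episode below 0.02 m); the robot touches nothing.
It fails at once if a bystander is moved by more than 20 mm, or lifted (distance of any of ink_tin, talc_jar, ink_knife, brayer from where it was at the start of the episode above 0.02 m).
It fails at once if the fingers bear on anything with more than 40 N (contact force between the fingers and anything else above 40 N).
It fails at once if the fingers lift or force the lid (more than 12 N on it) (contact force between the fingers and lid above 12 N).
It also fails if it takes over 67 s, if anything falls off the work surface, if the arm or the gripper's body presses on something with over 40 N, if the wrist force passes 120 N, or if a joint passes its speed limit or range.

### The arm

A 7-joint arm with a two-finger parallel gripper is mounted at the origin on the work surface. World frame = base frame: x ahead of the robot, y to its left, z up, the work surface at z = 0. Lengths are in m, angles in degrees, forces in N, time in s.
With the tool pointing down it reaches from about 0.35 to 0.9 m from the base axis. Payload 8.1 kg.
Tool frame: the origin (TCP) lies at the very end of the fingers, on their centre line; the grasp point (between the pads) lies 19 mm behind it (manip.grasp_offset is the distance from the TCP to the grasp point, in m); z points along the fingers, y is the line along which they close (so a half turn about z gives the same grasp; the last joint's range is limited). The gripper opens to 92 mm and grips with 3 to 60 N. Pads are 19 mm wide; open, the fingers measure 130 mm over their backs; the gripper's body (75 mm by 190 mm) begins 47 mm behind the grasp point.
Start: joints at [-77.957, 24.895, 1.432, 90.138, -0.665, 64.973, -4.303], TCP at [0.192, 0.595, 0.227] pointing down, gripper open.
Joint ranges: [-149.89, 149.89], [-25.12, 119.58], [-72.63, 75.52], [4.76, 147.25], [-75.54, 255.54], [6.69, 114.76], [-157.13, 157.13]. Speed limits (degrees/s): [127.2, 127.2, 172.46, 172.46, 180, 180, 180].

### API

Orientations are given as a 3x3 rotation matrix whose columns are the frame's x, y, z axes.
In Python, from bench import manip, cams, ticket gives the robot as it stands.
- The arm moves only by the tool move_arm, never from a script. Its argument "commands" is a list of rows, each an object with "turn": the turn, a rotation vector about the tool's x, y, z in degrees, a list of three; "translation": the shift along the tool's x, y, z in mm, a list of three; "hand": the finger opening in mm, from 0 to 91.8. In form: [{"turn": [ax, ay, az], "translation": [tx, ty, tz], "hand": hand}, ...]. A call has 1 to 12 rows; each row is the pose to reach, as a shift and turn from the pose commanded when the call began, along the tool's axes at that moment; what a row does not reach only later rows make up. A row lasts 1/12 s, in which the tool goes at most 41.7 mm and 7.16 degrees, less where a joint would pass 70% of its speed; a pose out of reach is approached as far as the arm can. A call with a gripper value outside its range is refused whole. The fingers move at their own pace and stop on an object; "grip_force" is the grip in N (left out, the last holds). Time passes only in rows, so rows that repeat a pose let the fingers close. It gives the time, the measured TCP pose, the force, the opening and the grip force at its end, in the units of the state.
- manip.read_state(): the state, without advancing time (a new reading comes with each control period).
- cams.get_image(name): name is "scene" or "top" or "wrist"; returns the picture (480x640x3 uint8, blue, green, red); there is no depth.
- cams.get_calibration(name): a dict with "fov_y" (degrees; the focal length in pixels is half the picture's height over the tangent of half this angle, whatever the lens; pixels are square), "cx", "cy" (the principal point, pixels), "dist" ([k1, k2, p1, p2, k3] as OpenCV has them; the pictures are not rectified), "eye" and "rotation" of the camera in the world; the wrist camera has in their place "hand_eye" (4x4, takes a point from camera to tool coordinates, whose origin is the TCP and whose axes are the flange's). Camera axes: x right, y down, z forward; pixel columns grow to the right and rows downward; lengths in m; the calibration is good to about 2 mm. A picture is of the moment at which its call begins: read the wrist's pose just before it. get_calibration takes no time and is no camera call.
- ticket.job_done(): hands the job in; it is judged then, once.
The state is a dict: "clock": time; "joint_pos": joint angles; "qd": joint speeds; "effort": joint torques, N m; "eef_pos": TCP position; "tcp_rot": TCP orientation; "wrist_force": force on the tool from outside, world axes, zero at the start; "wrist_torque": the same for the moment, N m; "gripper_width": opening from 0.0 (shut) to 1.0 (fully open); "grip_force": force on a finger pad.
Only numpy, scipy, OpenCV 4.12 (cv2) and the standard library are available. Lean on these libraries where they do the work, as an engineer would, in place of code of your own. Each camera call takes 0.05 s, during which the arm holds its last target. There are 200 camera calls.

## Working session

There is one attempt and no reset: what is moved stays moved. The work goes in short steps, Python scripts to look and compute and a tool call to move; the robot and the scene stay as the last step left them, time stands still between calls to the robot, and variables do not carry over. Pictures are saved under pics/ and viewed, at most 10 in all, crops included, and the job is handed in when it is done.

Besides the shell and the picture viewer there is one more tool, called after "Call:" as a command line: name --argument value ..., lists and objects as JSON in quotes. move_arm: Moves the arm, as the interface text tells. Its arguments: {"type":"object","properties":{"commands":{"type":"array","items":{"type":"object","properties":{"turn":{"type":"array","items":{"type":"number"}},"translation":{"type":"array","items":{"type":"number"}},"hand":{"type":"number"}}}},"grip_force":{"type":"number"}},"required":["commands"]}

```bash
mkdir -p pics
python3 - <<'E'
from bench import manip,cams
import cv2,numpy as np
s=manip.read_state()
for k,v in s.items(): print(k,np.round(v,3).tolist())
for n in("scene","top"):
    cv2.imwrite(f"pics/{n}0.png",cams.get_image(n)); print(n,cams.get_calibration(n))
print(cams.get_calibration("wrist"))
E
```

```text
clock 0.0
joint_pos [-77.957, 24.936, 1.43, 90.19, -0.664, 64.972, -4.303]
qd [0.037, -0.064, 0.003, 0.037, -0.033, -0.082, -0.068]
effort [-0.0, -66.784, 0.985, -31.446, -0.061, 0.043, 0.0]
eef_pos [0.192, 0.594, 0.226]
tcp_rot [[-0.951, 0.308, -0.0], [0.308, 0.951, -0.002], [-0.0, -0.002, -1.0]]
wrist_force [-0.385, 0.106, -0.84]
wrist_torque [0.015, -0.002, 0.021]
grip_force 0.0
gripper_width 0.997
scene {'fov_y': 55.52304358888633, 'cx': 320.0584986373169, 'cy': 235.93821237390674, 'dist': array([0.00525299, 0.        , 0.        , 0.        , 0.        ]), 'eye': array([ 1.00077924, -0.67051674,  0.82157404]), 'rotation': array([[ 0.81233107,  0.39893892, -0.42540094],
       [ 0.58314056, -0.56573485,  0.58300186],
       [-0.008082  , -0.72165907, -0.69220146]])}
top {'fov_y': 47.219660451213436, 'cx': 330.8022030203105, 'cy': 242.74830121267672, 'dist': array([-0.10935485,  0.        ,  0.        ,  0.        ,  0.        ]), 'eye': array([ 0.4443551 , -0.04642568,  1.12611107]), 'rotation': array([[ 0.01553429, -0.99397453,  0.10850493],
       [-0.99970211, -0.01748292, -0.01703067],
       [ 0.01882503, -0.10820805, -0.99395002]])}
{'fov_y': 65.67560987454345, 'cx': 308.26054582814845, 'cy': 238.9014501149717, 'dist': array([-0.04183122,  0.        ,  0.        ,  0.        ,  0.        ]), 'hand_eye': array([[ 8.93915068e-04, -9.66279716e-01, -2.57493130e-01,
         6.84456307e-02],
       [ 9.99999566e-01,  7.96324261e-04,  4.83285515e-04,
        -8.02083745e-04],
       [-2.61940964e-04, -2.57493450e-01,  9.66280008e-01,
        -1.57611794e-01],
       [ 0.00000000e+00,  0.00000000e+00,  0.00000000e+00,
         1.00000000e+00]])}
```

View pics/top0.png

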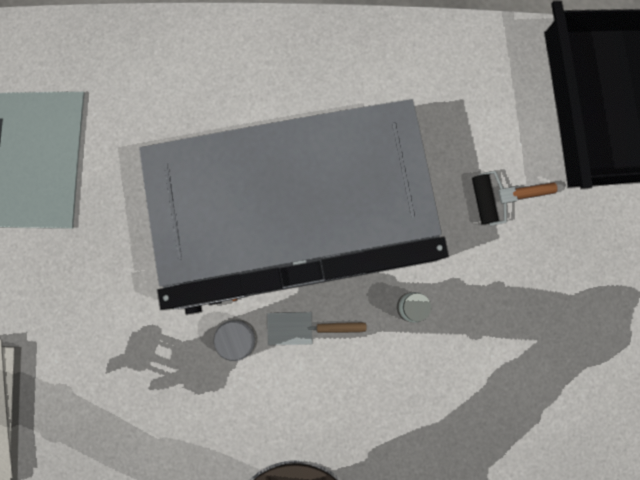

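View pics/scene0.png

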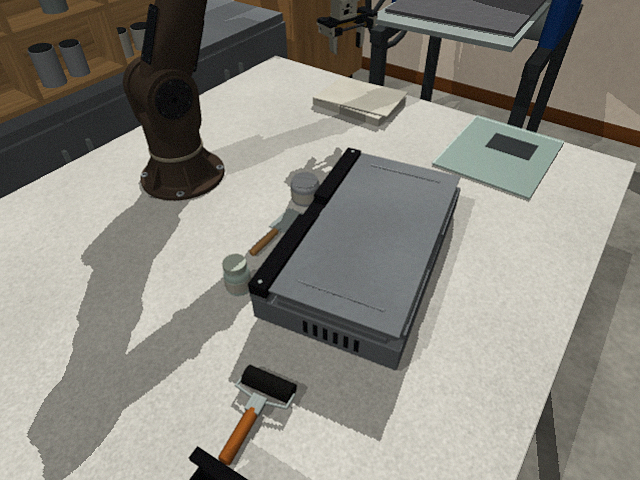

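The top view shows the black rail from about (160,299) to (447,247), with screw heads near (166,298) and (440,248). There is a possible groove outline around (281–325, 263–285). The tin is at (235,340), the jar at (413,306), the knife at (268–366, 327) and the brayer at (485,198). Next I'll enlarge the rail.

Run:
```python
import cv2,numpy as np
a=cv2.imread("pics/top0.png")
def g(c,k): 
    c=cv2.resize(c,None,fx=k,fy=k,interpolation=cv2.INTER_CUBIC); return np.clip(255*(c/255.)**0.5,0,255).astype(np.uint8)
L=g(a[275:320,150:210],5);R=g(a[225:270,400:460],5);M=g(a[250:300,250:370],5)
out=np.zeros((480,600,3),np.uint8); out[:225,:300]=L; out[:225,300:]=R; out[228:478]=M
cv2.imwrite("pics/crop0.png",out)
```

```text
(no output)
```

View pics/crop0.png

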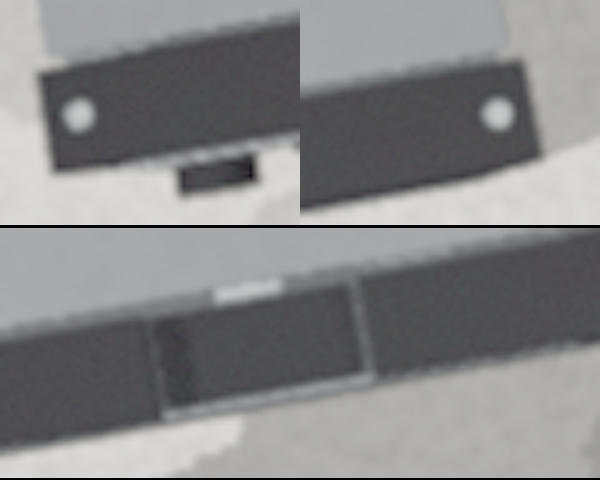

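The crop shows these rail corners in full-picture pixels: (158,289.6), (160.6,309), (444.6,237.4), (448,256). The screws are at (165.8,297.8) and (439.6,247.6). The groove has its left edge at (280.6,268.4)–(282.6,287.4) and its right edge at (320.4,260.4)–(324,280.4).

```bash
cat > h.py <<'E'
from bench import manip,cams
import cv2,numpy as np
def ray(n,px):
    c=cams.get_calibration(n); f=240/np.tan(np.radians(c['fov_y']/2))
    K=np.array([[f,0,c['cx']],[0,f,c['cy']],[0,0,1]])
    u=cv2.undistortPoints(np.array(px,float).reshape(-1,1,2),K,c['dist']).reshape(-1,2)
    return c['eye'],np.c_[u,np.ones(len(u))]@c['rotation'].T
def at_z(n,px,z):
    e,d=ray(n,px); return e+d*((z-e[2])/d[:,2])[:,None]
E
python3 - <<'E'
from h import *
P=at_z("top",[(158,289.6),(160.6,309),(444.6,237.4),(448,256),(165.8,297.8),(439.6,247.6),(280.6,268.4),(282.6,287.4),(320.4,260.4),(324,280.4)],.125)[:,:2]
print(P.round(4))
M=np.array([(20,270),(-20,270),(20,-270),(-20,-270)])/1000
mid=P[:4].mean(0); A=P[:4]-mid
U,S,V=np.linalg.svd(M.T@A); R=(V.T@np.diag([1,np.linalg.det(V.T@U.T)])@U.T)
print("mid",mid,"yaw",np.degrees(np.arctan2(R[1,0],R[0,0])),"len",np.linalg.norm(P[:2].mean(0)-P[2:4].mean(0)))
print("in rail frame",((P-mid)@R).round(4))
for n,px,z in (("tin",(235,338),.066),("jar",(414,304),.085),("knife",(312,328),0.01)):
    print(n,((at_z("top",[px],z)[:,:2]-mid)@R).round(3))
s=manip.read_state(); t=s['tcp_rot']; print("tool x yaw",np.degrees(np.arctan2(t[1][0],t[0][0])))
for y in(.2,0): 
    w=np.array([*(mid+R@np.array([0,y])),.16]); print(y,w.round(4),"in tool",(1000*np.array(t).T@(w-s['eef_pos'])).round(1), np.linalg.norm(w[:2]))
E
```

```text
[[ 0.4619  0.251 ]
 [ 0.4268  0.2447]
 [ 0.5673 -0.2742]
 [ 0.5328 -0.2804]
 [ 0.4473  0.2359]
 [ 0.5482 -0.2647]
 [ 0.505   0.0273]
 [ 0.4705  0.0228]
 [ 0.5209 -0.0451]
 [ 0.4845 -0.0523]]
mid [ 0.49721052 -0.01471666] yaw 11.377405767891128 len 0.5356885166897393
in rail frame [[ 0.0178  0.2675]
 [-0.0179  0.2682]
 [ 0.0175 -0.2682]
 [-0.0175 -0.2674]
 [ 0.0005  0.2555]
 [ 0.0006 -0.2552]
 [ 0.0159  0.0396]
 [-0.0188  0.042 ]
 [ 0.0172 -0.0344]
 [-0.0199 -0.0343]]
tin [[-0.095  0.152]]
jar [[-0.094 -0.195]]
knife [[-0.106  0.005]]
tool x yaw 162.0732058605144
0.2 [0.4578 0.1814 0.16  ] in tool [-379.7 -311.    66.5] 0.49237166185375036
0 [ 0.4972 -0.0147  0.16  ] in tool [-477.6 -485.4   66.8] 0.4974282644668738
```

The plate outline spans y from about -34 to +41 mm in the rail frame, so the groove centre is near +3 mm. That agrees with the 76 mm plate width. I plan to close the fingers along the rail, tilt the hand 10° back towards the robot to clear the rising lid, and start on the left block.

```bash
cat >> h.py <<'E'
from scipy.spatial.transform import Rotation as Ro
mid=np.array([.4972,-.0147]); yaw=np.radians(11.38)
Rz=np.array([[np.cos(yaw),-np.sin(yaw),0],[np.sin(yaw),np.cos(yaw),0],[0,0,1]])
a=np.radians(10); s_,c_=np.sin(a),np.cos(a)
Rd=Rz@np.array([[-c_,0,s_],[0,1,0],[-s_,0,-c_]])
def rail(p): q=Rz.T@(np.array(p)-[*mid,0]); return (q*1000).round(1)
def show():
    s=manip.read_state(); print("t",s['clock'],"rail xyz",rail(s['eef_pos']),"F",(Rz.T@s['wrist_force']).round(2),"w",s['gripper_width'])
    return s
def go(x,y,z):
    s=manip.read_state(); T=np.array(s['tcp_rot'])
    w=Rz@(np.array([x,y,0])/1000)+[*mid,z/1000]
    print("trans",(1000*T.T@(w-s['eef_pos'])).round(1),"turn",np.degrees(Ro.from_matrix(T.T@Rd).as_rotvec()).round(1))
E
python3 -c "
from h import *
show();go(-4,190,165)"
```

```text
t 0.1 rail xyz [-178.8  657.1  226. ] F [ 0.28 -0.34 -0.78] w 1.0014583606843972
trans [-381.1 -321.7   61.6] turn [ -2.6  -9.8 -29.2]
```

Call:
move_arm --commands '[{"turn":[0,0,0],"translation":[-40,-34,0],"hand":0},{"turn":[0,0,0],"translation":[-76,-64,0],"hand":0},{"turn":[-0.5,-2,-6],"translation":[-114,-96,10],"hand":0},{"turn":[-1,-4,-12],"translation":[-152,-128,20],"hand":0},{"turn":[-1.5,-6,-18],"translation":[-190,-160,30],"hand":0},{"turn":[-2,-8,-24],"translation":[-228,-192,40],"hand":0},{"turn":[-2.6,-9.8,-29.2],"translation":[-266,-224,50],"hand":0},{"turn":[-2.6,-9.8,-29.2],"translation":[-304,-256,55],"hand":0},{"turn":[-2.6,-9.8,-29.2],"translation":[-342,-288,60],"hand":0},{"turn":[-2.6,-9.8,-29.2],"translation":[-381,-322,61.6],"hand":0},{"turn":[-2.6,-9.8,-29.2],"translation":[-381,-322,61.6],"hand":0},{"turn":[-2.6,-9.8,-29.2],"translation":[-381,-322,61.6],"hand":0}]' --grip_force 10

```text
clock: 1.1
eef_pos: [0.4542, 0.1723, 0.1653]
tcp_rot: [[-0.965, -0.197, 0.171], [-0.194, 0.98, 0.035], [-0.174, 0.001, -0.985]]
wrist_force: [0.2, 1.1, 0.0]
gripper_width: 0.179
grip_force: 0.0
```

```bash
python3 -c "
from h import *
show();go(-4,190,165)"
```

```text
t 1.1 rail xyz [ -5.2 191.8 165.3] F [0.44 1.05 0.01] w 0.17857713160092348
trans [-1.1 -1.8  0.5] turn [ 0.  0. -0.]
```

Call:
move_arm --commands '[{"turn":[0,0,0],"translation":[2,0,11],"hand":0},{"turn":[0,0,0],"translation":[4,0,22],"hand":0},{"turn":[0,0,0],"translation":[5.5,0,31],"hand":0},{"turn":[0,0,0],"translation":[5.5,0,31],"hand":0},{"turn":[0,0,0],"translation":[5.5,0,31],"hand":0},{"turn":[0,0,0],"translation":[5.5,0,31],"hand":0}]'

```text
clock: 1.6
eef_pos: [0.4538, 0.1745, 0.1343]
tcp_rot: [[-0.965, -0.197, 0.171], [-0.194, 0.98, 0.035], [-0.174, 0.001, -0.985]]
wrist_force: [-0.7, 0.9, 0.1]
gripper_width: 0.006
grip_force: 0.0
```

Run:
```python
from h import *
show();go(-4,190,125)
cv2.imwrite("pics/w1.png",cams.get_image("wrist"))
```

```text
t 1.6 rail xyz [ -5.2 194.  134.3] F [-0.47  1.02  0.14] w 0.006276066278029605
trans [ 0.5 -4.   9.4] turn [ 0.  0. -0.]
```

View pics/w1.png

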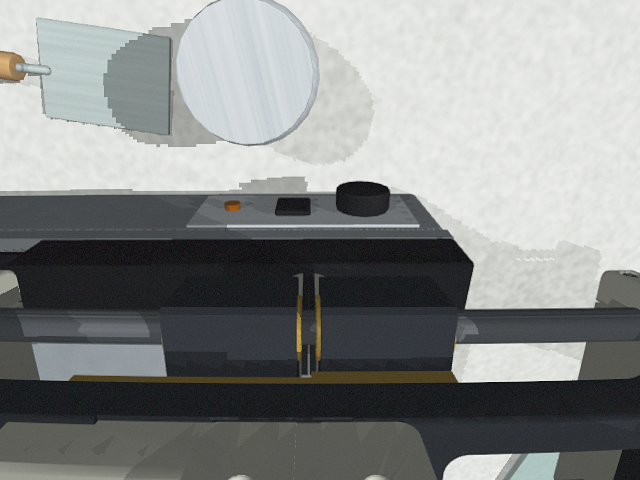

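The wrist view shows the hand over the left block, with the tin at (245,70) and the rail end at (470,265). The width of the finger block isn't clear here, so I'll check it from the scene camera.

Run:
```python
from h import *
a=cams.get_image("scene"); b=cams.get_image("top")
k=lambda c,f:np.clip(255*(cv2.resize(c,None,fx=f,fy=f,interpolation=cv2.INTER_CUBIC)/255.)**.55,0,255).astype(np.uint8)
o=np.hstack([k(a[60:240,240:400],2.5),k(b[200:380,110:270],2.5)])
cv2.imwrite("pics/s2.png",o)
```

```text
(no output)
```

View pics/s2.png

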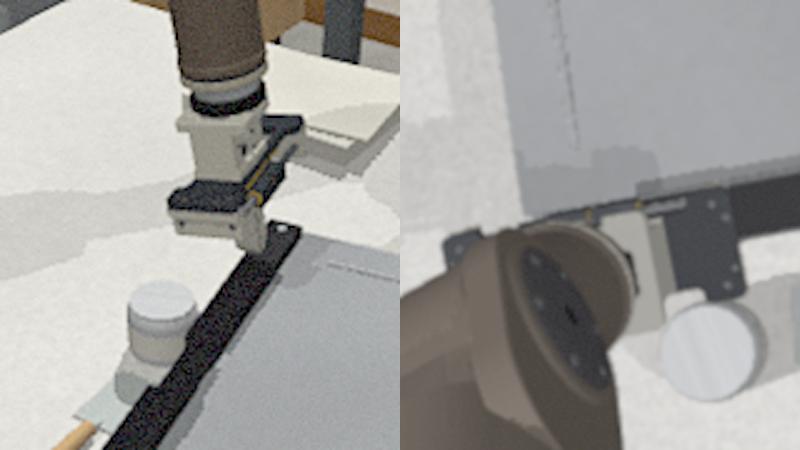

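The scene view shows the narrow closed fingertip just above the left block, clear of the tin. Next I creep down.

Call:
move_arm --commands '[{"turn":[0,0,0],"translation":[0.7,-2,4],"hand":0},{"turn":[0,0,0],"translation":[1.2,-4,7],"hand":0},{"turn":[0,0,0],"translation":[1.4,-4,8],"hand":0},{"turn":[0,0,0],"translation":[1.5,-4,8.5],"hand":0},{"turn":[0,0,0],"translation":[1.5,-4,8.5],"hand":0},{"turn":[0,0,0],"translation":[1.5,-4,8.5],"hand":0}]'

```text
clock: 2.25
eef_pos: [0.4549, 0.1705, 0.1263]
tcp_rot: [[-0.965, -0.197, 0.172], [-0.193, 0.98, 0.036], [-0.175, 0.001, -0.984]]
wrist_force: [-5.5, -1.6, 17.8]
gripper_width: 0.006
grip_force: 9.0
```

```bash
python3 -c "
from h import *
show()"
```

```text
t 2.25 rail xyz [ -4.9 189.9 126.3] F [-5.72 -0.44 17.83] w 0.006082567142331359
```

Call:
move_arm --commands '[{"turn":[0,0,0],"translation":[0,0,-0.4],"hand":0},{"turn":[0,0,0],"translation":[0,0,-0.4],"hand":0},{"turn":[0,0,0],"translation":[0,0,-0.4],"hand":0}]'

```text
clock: 2.5
eef_pos: [0.4549, 0.1705, 0.1264]
tcp_rot: [[-0.965, -0.197, 0.172], [-0.194, 0.98, 0.036], [-0.175, 0.001, -0.985]]
wrist_force: [-3.6, -1.4, 12.6]
gripper_width: 0.004
grip_force: 6.2
```

```bash
python3 -c "
from h import *
show()"
```

```text
t 2.5 rail xyz [ -4.9 189.9 126.4] F [-3.77 -0.71 12.57] w 0.0041925235324469685
```

Call:
move_arm --commands '[{"turn":[0,0,0],"translation":[0,0,-0.5],"hand":0},{"turn":[0,0,0],"translation":[0,-8,-0.5],"hand":0},{"turn":[0,0,0],"translation":[0,-16,-0.5],"hand":0},{"turn":[0,0,0],"translation":[0,-24,-0.5],"hand":0},{"turn":[0,0,0],"translation":[0,-32,-0.5],"hand":0},{"turn":[0,0,0],"translation":[0,-40,-0.5],"hand":0}]'

```text
clock: 3.0
eef_pos: [0.4631, 0.1308, 0.1266]
tcp_rot: [[-0.965, -0.197, 0.172], [-0.194, 0.98, 0.036], [-0.176, 0.001, -0.984]]
wrist_force: [-0.3, 4.8, 5.7]
gripper_width: 0.005
grip_force: 2.8
```

```bash
python3 -c "
from h import *
show()"
```

```text
t 3.0 rail xyz [ -4.7 149.3 126.6] F [0.7  4.8  5.72] w 0.00483257898105049
```

Contact is light, about 6 N. I'll slide on to the middle part of the rail.

Call:
move_arm --commands '[{"turn":[0,0,0],"translation":[0,-8,0],"hand":0},{"turn":[0,0,0],"translation":[0,-16,0],"hand":0},{"turn":[0,0,0],"translation":[0,-24,0],"hand":0},{"turn":[0,0,0],"translation":[0,-32,0],"hand":0},{"turn":[0,0,0],"translation":[0,-40,0],"hand":0},{"turn":[0,0,0],"translation":[0,-48,0],"hand":0},{"turn":[0,0,0],"translation":[0,-56,0],"hand":0}]'

```text
clock: 3.58
eef_pos: [0.4734, 0.0754, 0.1262]
tcp_rot: [[-0.966, -0.197, 0.171], [-0.193, 0.98, 0.035], [-0.174, 0.001, -0.985]]
wrist_force: [-1.1, 3.1, 5.1]
gripper_width: 0.003
grip_force: 2.4
```

```bash
python3 -c "
from h import *
show()"
```

```text
t 3.5833 rail xyz [ -5.5  93.  126.2] F [-0.48  3.28  5.12] w 0.003053600543163619
```

Call:
move_arm --commands '[{"turn":[0,0,0],"translation":[0,-8,0],"hand":0},{"turn":[0,0,0],"translation":[0,-16,0],"hand":0},{"turn":[0,0,0],"translation":[0,-24,0],"hand":0},{"turn":[0,0,0],"translation":[0,-32,0],"hand":0},{"turn":[0,0,0],"translation":[0,-40,0],"hand":0},{"turn":[0,0,0],"translation":[0,-48,0],"hand":0},{"turn":[0,0,0],"translation":[0,-54,0],"hand":0}]'

```text
clock: 4.17
eef_pos: [0.4837, 0.0218, 0.1258]
tcp_rot: [[-0.966, -0.196, 0.17], [-0.193, 0.981, 0.034], [-0.173, 0.0, -0.985]]
wrist_force: [-0.2, -0.3, -0.2]
gripper_width: 0.005
grip_force: 0.0
```

```bash
python3 -c "
from h import *
show()"
```

```text
t 4.1667 rail xyz [ -6.1  38.4 125.8] F [-0.27 -0.22 -0.22] w 0.004979702383229582
```

Support vanished by y ≈ 38, which matches the groove seen in the picture. I'll move to its centre and lower the fingertip into it.

Call:
move_arm --commands '[{"turn":[0,0,0],"translation":[-1,-12,0],"hand":0},{"turn":[0,0,0],"translation":[-2,-24,0],"hand":0},{"turn":[0,0,0],"translation":[-3,-35,0],"hand":0},{"turn":[0,0,0],"translation":[-2,-35,4],"hand":0},{"turn":[0,0,0],"translation":[-1.3,-35,8],"hand":0},{"turn":[0,0,0],"translation":[-1,-35,11],"hand":0},{"turn":[0,0,0],"translation":[-1,-35,11],"hand":0},{"turn":[0,0,0],"translation":[-1,-35,11],"hand":0}]'

```text
clock: 4.83
eef_pos: [0.4931, -0.0099, 0.1149]
tcp_rot: [[-0.965, -0.198, 0.169], [-0.195, 0.98, 0.035], [-0.173, 0.001, -0.985]]
wrist_force: [0.6, -0.3, 0.6]
gripper_width: 0.007
grip_force: 0.0
```

```bash
python3 -c "
from h import *
show()"
```

```text
t 4.8333 rail xyz [ -3.1   5.5 114.9] F [ 0.56 -0.41  0.62] w 0.007222849739954389
```

The fingertip is inside the groove at z 114.9 with no force. Next I press.

Call:
move_arm --commands '[{"turn":[0,0,0],"translation":[0.3,0,2],"hand":0},{"turn":[0,0,0],"translation":[0.6,0,4],"hand":0},{"turn":[0,0,0],"translation":[0.9,0,5],"hand":0},{"turn":[0,0,0],"translation":[1.1,0,6],"hand":0},{"turn":[0,0,0],"translation":[1.2,0,7],"hand":0},{"turn":[0,0,0],"translation":[1.3,0,7.5],"hand":0},{"turn":[0,0,0],"translation":[1.3,0,7.5],"hand":0}]'

```text
clock: 5.42
eef_pos: [0.4938, -0.0103, 0.1079]
tcp_rot: [[-0.965, -0.197, 0.171], [-0.194, 0.98, 0.035], [-0.174, 0.001, -0.985]]
wrist_force: [0.3, 1.7, 2.7]
gripper_width: 0.006
grip_force: 1.3
```

Run:
```python
from h import *
s=show(); print(s.keys())
cv2.imwrite("pics/s3.png",cams.get_image("scene")[60:330,220:480])
```

```text
t 5.4167 rail xyz [ -2.4   5.  107.9] F [0.65 1.6  2.69] w 0.006147949060283472
dict_keys(['clock', 'joint_pos', 'qd', 'effort', 'eef_pos', 'tcp_rot', 'wrist_force', 'wrist_torque', 'grip_force', 'gripper_width'])
```

View pics/s3.png

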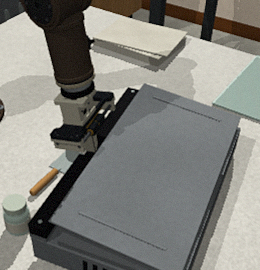

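The hand is in the groove and pressing at about 2.7 N. It's hard to see in the picture whether the lid is free. I'll press slightly further to be sure, then withdraw up and back.

Call:
move_arm --commands '[{"turn":[0,0,0],"translation":[0.2,0,1.2],"hand":0},{"turn":[0,0,0],"translation":[0.2,0,1.4],"hand":0},{"turn":[0,0,0],"translation":[0.2,0,1.4],"hand":0},{"turn":[0,0,0],"translation":[0,0,-10],"hand":0},{"turn":[0,0,0],"translation":[5,0,-30],"hand":0},{"turn":[0,0,0],"translation":[30,0,-55],"hand":0},{"turn":[0,0,0],"translation":[60,0,-80],"hand":0},{"turn":[0,0,0],"translation":[90,0,-105],"hand":0},{"turn":[0,0,0],"translation":[100,0,-120],"hand":0},{"turn":[0,0,0],"translation":[100,0,-120],"hand":0},{"turn":[0,0,0],"translation":[100,0,-120],"hand":0},{"turn":[0,0,0],"translation":[100,0,-120],"hand":0}]'

```text
clock: 6.47
eef_pos: [0.3772, -0.0341, 0.2083]
tcp_rot: [[-0.965, -0.197, 0.171], [-0.194, 0.98, 0.035], [-0.175, 0.001, -0.985]]
wrist_force: [0.1, -0.1, 0.7]
gripper_width: -0.002
grip_force: 0.0
```

Call:
move_arm --commands '[{"turn":[0,0,0],"translation":[0,0,0],"hand":0},{"turn":[0,0,0],"translation":[0,0,0],"hand":0},{"turn":[0,0,0],"translation":[0,0,0],"hand":0},{"turn":[0,0,0],"translation":[0,0,0],"hand":0},{"turn":[0,0,0],"translation":[0,0,0],"hand":0},{"turn":[0,0,0],"translation":[0,0,0],"hand":0},{"turn":[0,0,0],"translation":[0,0,0],"hand":0},{"turn":[0,0,0],"translation":[0,0,0],"hand":0},{"turn":[0,0,0],"translation":[0,0,0],"hand":0},{"turn":[0,0,0],"translation":[0,0,0],"hand":0},{"turn":[0,0,0],"translation":[0,0,0],"hand":0},{"turn":[0,0,0],"translation":[0,0,0],"hand":0}]'

```text
clock: 7.47
eef_pos: [0.3767, -0.034, 0.2086]
tcp_rot: [[-0.965, -0.197, 0.171], [-0.194, 0.98, 0.035], [-0.174, 0.001, -0.985]]
wrist_force: [-0.2, 0.7, 0.8]
gripper_width: 0.004
grip_force: 0.0
```

Call:
move_arm --commands '[{"turn":[0,0,0],"translation":[0,0,0],"hand":0},{"turn":[0,0,0],"translation":[0,0,0],"hand":0},{"turn":[0,0,0],"translation":[0,0,0],"hand":0},{"turn":[0,0,0],"translation":[0,0,0],"hand":0},{"turn":[0,0,0],"translation":[0,0,0],"hand":0},{"turn":[0,0,0],"translation":[0,0,0],"hand":0},{"turn":[0,0,0],"translation":[0,0,0],"hand":0},{"turn":[0,0,0],"translation":[0,0,0],"hand":0},{"turn":[0,0,0],"translation":[0,0,0],"hand":0},{"turn":[0,0,0],"translation":[0,0,0],"hand":0},{"turn":[0,0,0],"translation":[0,0,0],"hand":0},{"turn":[0,0,0],"translation":[0,0,0],"hand":0}]'

```text
clock: 8.47
eef_pos: [0.3767, -0.0341, 0.2086]
tcp_rot: [[-0.965, -0.197, 0.171], [-0.194, 0.98, 0.035], [-0.174, 0.001, -0.985]]
wrist_force: [-0.5, -0.0, -0.0]
gripper_width: 0.009
grip_force: 0.0
```

Run:
```python
from h import *
s=show()
a=cams.get_image("scene");cv2.imwrite("pics/s4.png",a)
```

```text
t 8.4667 rail xyz [-122.     4.8  208.6] F [-0.44  0.08 -0.02] w 0.008913960250859098
```

View pics/s4.png

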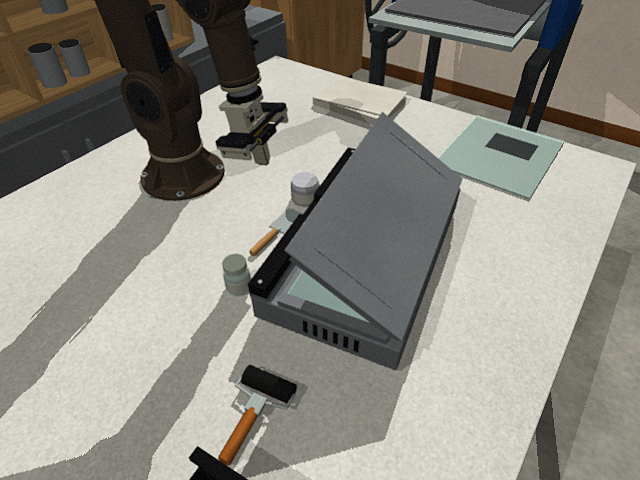

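The lid has risen, with its front corners at (289,250) and (383,115). The hand is clear and the bystanders haven't moved. I'll wait a little longer, check that the lid is at its stop and still, and hand in.

Call:
move_arm --commands '[{"turn":[0,0,0],"translation":[0,0,0],"hand":0},{"turn":[0,0,0],"translation":[0,0,0],"hand":0},{"turn":[0,0,0],"translation":[0,0,0],"hand":0},{"turn":[0,0,0],"translation":[0,0,0],"hand":0},{"turn":[0,0,0],"translation":[0,0,0],"hand":0},{"turn":[0,0,0],"translation":[0,0,0],"hand":0},{"turn":[0,0,0],"translation":[0,0,0],"hand":0},{"turn":[0,0,0],"translation":[0,0,0],"hand":0},{"turn":[0,0,0],"translation":[0,0,0],"hand":0},{"turn":[0,0,0],"translation":[0,0,0],"hand":0},{"turn":[0,0,0],"translation":[0,0,0],"hand":0},{"turn":[0,0,0],"translation":[0,0,0],"hand":0}]'

```text
clock: 9.52
eef_pos: [0.3766, -0.034, 0.2086]
tcp_rot: [[-0.965, -0.197, 0.171], [-0.194, 0.98, 0.035], [-0.174, 0.001, -0.985]]
wrist_force: [-0.1, 1.2, -0.3]
gripper_width: 0.007
grip_force: 0.0
```

Run:
```python
from h import *
a=cams.get_image("scene");b=cv2.imread("pics/s4.png");o=cv2.imread("pics/scene0.png")
d=cv2.absdiff(a,b).max(2); print("changed px",(d>60).sum())
for n,(x0,x1,y0,y1) in dict(jar=(215,250,245,300),knifehandle=(248,280,225,258),brayer=(215,300,360,465),tin=(285,322,165,190)).items():
    print(n,(cv2.absdiff(a,o)[y0:y1,x0:x1].max(2)>60).mean().round(3))
c=cams.get_calibration("scene"); f=240/np.tan(np.radians(c['fov_y']/2))
for h in(.24,.255):
    dx=.262-np.sqrt(.262**2-(h-.12)**2)
    for y in(-.266,.266):
        p=Rz@np.array([.023+dx,y,0])+[*mid,h]; q=c['rotation'].T@(p-c['eye']); print(h,y,(q[:2]/q[2]*f+[c['cx'],c['cy']]).round(1))
```

```text
changed px 0
jar 0.141
knifehandle 0.265
brayer 0.209
tin 0.564
0.24 -0.266 [272.8 253.3]
0.24 0.266 [373.2 115.4]
0.255 -0.266 [276.3 248.7]
0.255 0.266 [376.8 110.6]
```

Run:
```python
from h import *
a=cams.get_image("scene")[220:280,250:330];b=cams.get_image("top")[200:320,380:480]
k=lambda c,f:cv2.resize(c,None,fx=f,fy=f,interpolation=cv2.INTER_CUBIC)
cv2.imwrite("pics/c5.png",np.hstack([cv2.copyMakeBorder(k(a,5),0,180,0,0,0),k(b,4)]))
```

```text
(no output)
```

View pics/c5.png

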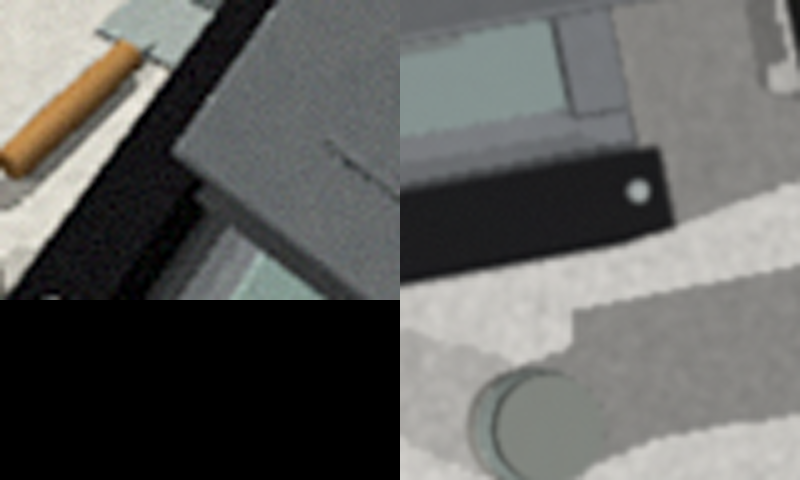

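The lid's right front corner is at (285,250) in the scene picture. I'll intersect that ray with the lid's side plane (rail y = -266 mm) to get its height.

Run:
```python
from h import *
for px,y in(((285,250),-.266),((383,115),.266)):
    e,d=ray("scene",[px]); e2=Rz.T@(e-[*mid,0]); d2=Rz.T@d[0]; print((e2+d2*(y-e2[1])/d2[1]).round(4))
```

```text
[ 0.0778 -0.266   0.259 ]
[0.0775 0.266  0.2465]
```

The heights come out at 259 and 247 mm, a mean of about 253 mm, which fits the 255 mm stop. The lid is still, so I'm handing in.

```bash
python3 -c "
from bench import ticket
print(ticket.job_done())"
```

```text
the job is handed in; nothing more can be done
None
```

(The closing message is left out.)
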